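# Lock the pinch-tab dust cap into the coffee grinder's throat

### The arm

A 6-joint arm with a two-finger parallel gripper is mounted at the origin on a cart in front of the work surface, level with it; the furniture and walls round the work are solid. World frame = base frame: x ahead of the robot, y to its left, z up, the work surface at z = 0. Lengths are in mm, angles in rad, forces in N, time in s.
With the tool pointing down it reaches from about 275 to 1000 mm from the base axis. Payload 8.4 kg.
Tool frame: the origin (TCP) lies on the centre line of the jaws, within the pads' length; the fingertips stand r.tip_reach ahead of it and the grasp point (between the pads) lies 11 mm behind it (r.tip_reach is the distance from the TCP to the fingertips, in mm); z points along the fingers, y is the line along which they close (so a half turn about z gives the same grasp; the last joint's range is limited). The gripper opens to 85 mm and grips with 20 to 120 N. Pads are 22 mm wide; open, the fingers measure 114 mm over their backs; the gripper's body (76 mm by 85 mm) begins 54 mm behind the grasp point. The pads swing forward as they close: fully open they stand 13 mm farther back than shut.
Start: joints at [-1.255, 0.353, 1.633, -0, 1.155, -0.002], TCP at [195.297, -593.706, 239.281] pointing down, gripper open.
Joint ranges: [-2.63, 2.63], [-0.92, 2.1], [0.06, 2.66], [-1.3, 4.44], [0, 2.69], [-3.02, 3.02]. Speed limits (rad/s): [2.22, 2.22, 2.79, 3.14, 3.14, 3.14].

### API

Orientations are given as [roll, pitch, yaw] about the fixed x, y, z axes, in that order (R = Rz(yaw) Ry(pitch) Rx(roll)).
In Python, from rig import r gives the robot as it stands.
- The arm moves only by the tool carry_out, never from a script. Its argument "targets" is a list of rows, each an object with "dp": the shift along the tool's x, y, z in mm, a list of three; "yaw": the turn about the tool's z in degrees. A call has 1 to 12 rows; each row is the pose to reach, as a shift and turn from the pose commanded when the call began, along the tool's axes at that moment; what a row does not reach only later rows make up. A row lasts 1/8 s, in which the tool goes at most 62.5 mm and 10.7 degrees, less where a joint would pass 70% of its speed; a pose out of reach is approached as far as the arm can. A call with a gripper value outside its range is refused whole. "fingers" is the opening, from -1 (shut) to 1 (fully open), so that 0 is half open, set as the call begins (left out, the last holds). The fingers move at their own pace and stop on an object; "grip_force" is the grip in N (left out, the last holds). Time passes only in rows, so rows that repeat a pose let the fingers close. It gives the time, the measured TCP pose, the force, the opening and the grip force at its end, in the units of the state.
- r.sense(): the state, without advancing time (a new reading comes with each control period).
- r.grab_frame(name): name is "side" or "top"; returns the picture (400x640x3 uint8, red, green, blue); there is no depth.
- r.get_calibration(name): a dict with "fx", "fy", "cx", "cy" (pixels), "rvec" (rotation vector, rad) and "tvec" (3), from world to camera coordinates, as OpenCV has them. Camera axes: x right, y down, z forward; pixel columns grow to the right and rows downward; lengths in mm; the calibration is good to about 2 mm. A picture is of the moment at which its call begins. get_calibration takes no time and is no camera call.
- r.sign_off(): hands the job in; it is judged then, once.
The state is a dict: "clock": time; "qpos": joint angles; "qvel": joint speeds; "joint_efforts": joint torques, N m; "eef_pos": TCP position; "tcp_rot": TCP orientation; "contact_force": force on the tool from outside, world axes, zero at the start; "wrist_torque": the same for the moment, N m; "opening": opening from 0.0 (shut) to 1.0 (fully open); "grasp_force": force on a finger pad.
Only numpy, scipy, OpenCV 4.12 (cv2) and the standard library are available. Lean on these libraries where they do the work, as an engineer would, in place of code of your own. Each camera call takes 0.05 s, during which the arm holds its last target. There are 200 camera calls.

### The job

The coffee grinder's bean hopper is off for washing, so close the grinder's open throat with its dust cap. Pick the cap up by pinching its two red spring tabs together, lower it into the throat with the tabs in line with the two windows in the collar and press it gently home against its rubber seal, then let the tabs spring out into the windows so that the cap stays locked down level. Press with no more than about 20 N and leave the other things where they are.

Things in the scene. Friction and masses are not known exactly. Their poses are not given: they have to be found in the camera images.
- cap: Round cream dust cap, 73 mm across and 49 mm tall over its two red tabs, about 0.1 kg, standing on its spigot, tabs up. Origin: centre of its underside; z up, y through both tabs. Spigot 59 mm across, foot chamfered, z = 0 to 18 mm; flange z = 18 to 22 mm; under the flange a black rubber seal hangs down 3.5 mm and gives about 5 N per mm. Either way round fits.
- cap_tab_l (a joint): Spring tab on the cap's +y side: an upright red plate 24 mm wide, z = 22 to 49 mm, outer face 18 mm from the cap's axis at rest, and below it a bolt 12 mm wide, z = 4.3 to 9.3 mm, that juts out of the spigot to 34.5 mm from the axis. Value 0: sprung out; 0.006 m: fully pinched in (plate at 12 mm, bolt tip at 28.5 mm). The spring pushes with 5 to 9 N and follows the fingers out.
- cap_tab_r (a joint): The same tab, mirrored, on the cap's -y side. Value 0: sprung out; 0.006 m: fully pinched in. Pinched together the two plates are 24 mm over their outer faces; at rest 36 mm.
- grinder: Black coffee grinder, 170 mm deep, 130 mm wide, head top 168 mm high, standing fast. Origin: on the worktop under the axis of its throat; front (knob, clear bin) to -x, y to the grinder's left, z up. A grey collar with a 62 mm bore (74 mm outside, open at the top, over 26 mm deep) stands up from the head as its throat, inside a ribbed ring 100 mm across, 176 mm high.
- throat (a point): Point on the throat's axis 196 mm above the grinder's origin. The collar's rim lies 0 to 12 mm above it, by the grind setting, which is not measured and must be felt. Red marks on the rim show two windows in the collar wall, at +y and -y of the grinder, 20 mm wide, 7 to 17 mm below the rim. The bolts clear the 7 mm lip once the seal is squeezed 1.8 mm (9 N); it is flat at 17 N.
- hopper: Smoked clear bean hopper, 131 mm across, 112 mm tall, standing upside down. Bystander. Origin: centre of its underside.
- coffee_jar: Glass jar of coffee with a green lid, 98 mm across, 146 mm tall. Bystander. Origin: centre of its underside.
- mug: Plain white mug, 90 mm across, 95 mm tall, with a handle. Bystander. Origin: centre of its underside.
Not all that is in view belongs to the job. Of the things like the cap, leave any that is orange or pink; of the rest the smaller one is meant.

How it is judged (in metres and radians):
On the way, in this order (a step that is already met when the one before it is completed fails the run):
1. the cap is lifted off the worktop with both tabs pinched in (height (world z) of cap above 0.04 m and value of joint each of cap_tab_l, cap_tab_r above 0.004 m), for 0.1 s.
2. the cap stands in the throat, pressed on its seal, with both tabs still pinched in (z of cap in the frame of grinder below 0.1937 m and horizontal distance between cap and throat below 0.004 m and value of joint each of cap_tab_l, cap_tab_r above 0.004 m and contact force between cap and grinder above 5 N), for 0.1 s.
At the end, for the whole second after the job is handed in: the cap sits level in the throat (underside under 193.7 mm above the grinder's origin, 4 mm from the throat's axis, tilt 0.06 rad at most), both tabs sprung out to within 1.2 mm, held tight by its squeezed seal (over 5 N of contact force between cap and grinder), at rest (z of cap in the frame of grinder below 0.1937 m and horizontal distance between cap and throat below 0.004 m and angle between cap's own z axis and vertical below 0.06 rad and value of joint each of cap_tab_l, cap_tab_r below 0.0012 m and linear speed of cap below 0.01 m/s and contact force between cap and grinder above 5 N); the robot touches nothing.
It fails at once if the cap is pressed on the grinder with more than 24 N (contact force between cap and grinder above 24 N).
It fails at once if the hopper, the coffee jar or the mug is moved by more than 3 cm (distance of any of hopper, coffee_jar, mug from where it was at the start of the episode above 0.03 m).
It also fails if it takes over 42 s, if anything falls off the work surface, if the arm or the gripper's body presses on something with over 40 N, if the wrist force passes 120 N, or if a joint passes its speed limit or range.

## Working session

There is one attempt and no reset: what is moved stays moved. The work goes in short steps, Python scripts to look and compute and a tool call to move; the robot and the scene stay as the last step left them, time stands still between calls to the robot, and variables do not carry over. Pictures are saved under pics/ and viewed, at most 10 in all, crops included, and the job is handed in when it is done.

Besides the shell and the picture viewer there is one more tool, called after ">>>" as name([rows], argument=value, ...), one row to a line, values as JSON. carry_out: Moves the arm, as the interface text tells. Its arguments: {"type":"object","properties":{"targets":{"type":"array","items":{"type":"object","properties":{"dp":{"type":"array","items":{"type":"number"}},"yaw":{"type":"number"}}}},"fingers":{"type":"number"},"grip_force":{"type":"number"}},"required":["targets"]}

```bash
mkdir -p pics; cat > h.py <<'E'
import numpy as np, cv2
from rig import r
def cam(n):
    c=r.get_calibration(n); K=np.array([[c['fx'],0,c['cx']],[0,c['fy'],c['cy']],[0,0,1.]])
    R=cv2.Rodrigues(np.array(c['rvec'],float))[0]; return K,R,np.array(c['tvec'],float)
def back(n,u,v,z):
    K,R,t=cam(n); d=R.T@np.linalg.inv(K)@np.array([u,v,1.]); o=-R.T@t
    return o+d*(z-o[2])/d[2]
def proj(n,P):
    K,R,t=cam(n); p=(K@(R@np.array(P,float).reshape(-1,3).T+t[:,None])).T; return p[:,:2]/p[:,2:]
def grab(n,f):
    im=r.grab_frame(n)[:,:,::-1].copy(); cv2.imwrite('pics/'+f,im); return im
E
python3 - <<'E'
from h import *
for n in('top','side'):
    grab(n,n+'0.png'); K,R,t=cam(n); print(n,K[0,0],(-R.T@t).round(),R.round(2).tolist())
print(r.sense(), r.tip_reach)
E
```

```text
top 446.74134599425776 [ 386.   85. 1363.] [[-0.02, -1.0, -0.01], [-0.99, 0.03, -0.11], [0.11, 0.01, -0.99]]
side 404.9722543279839 [ 28. 974. 596.] [[-0.87, -0.49, -0.03], [-0.18, 0.36, -0.91], [0.45, -0.79, -0.4]]
{'clock': 0.1, 'qpos': array([-1.25542061e+00,  3.53580715e-01,  1.63404949e+00, -1.29444861e-06,
        1.15518954e+00, -2.40807066e-03]), 'qvel': array([-0.00043317, -0.00033732, -0.00153959,  0.00172913,  0.00142693,
        0.00112806]), 'joint_efforts': array([ 4.59007915e-04, -6.06357121e+01, -3.42820823e+01,  4.66197406e-06,
        4.01760160e-03, -9.96335174e-07]), 'eef_pos': array([ 195.15707198, -593.32018161,  238.6399999 ]), 'tcp_rot': array([-3.14036556e+00, -1.77131870e-06,  3.17784309e-01]), 'contact_force': array([ 0.95634685,  0.51512421, -0.98252997]), 'wrist_torque': array([-0.00657442,  0.02699475,  0.01658847]), 'grasp_force': 0.0, 'opening': 1.0011442278917364} 8.0
```

View pics/top0.png

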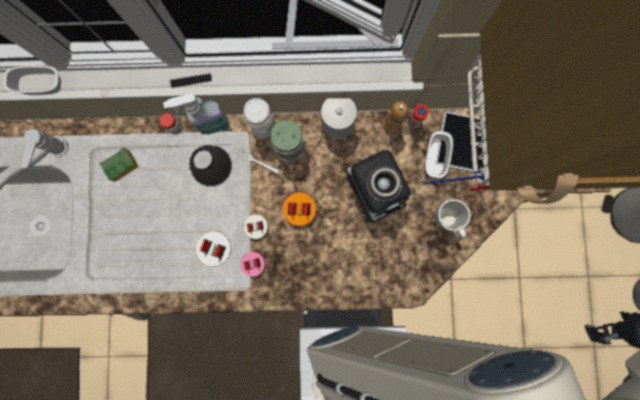

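View pics/side0.png

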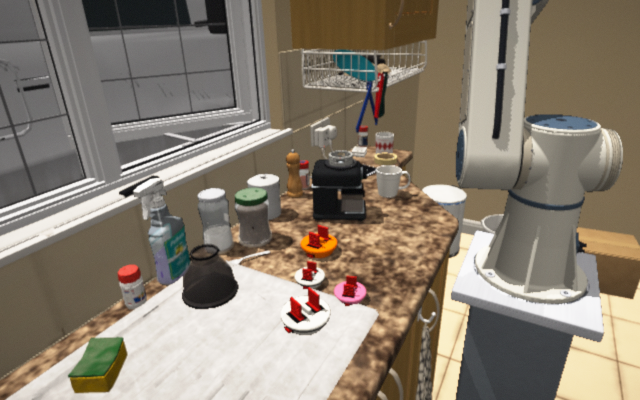

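Four candidates in the top picture: large white (213,248), small cream (256,227), orange (299,209) and pink (252,264). Orange and pink are excluded and of the rest the smaller is meant, so I choose (256,227). The grinder is at about (380,185), with its throat at (385,184). I'll check with a close crop.

```bash
python3 - <<'E'
from h import *
t=cv2.imread('pics/top0.png'); s=cv2.imread('pics/side0.png')
f=lambda im,u,v,w,h,k:cv2.resize(im[v:v+h,u:u+w],None,fx=k,fy=k,interpolation=cv2.INTER_CUBIC)
a=f(t,230,205,50,36,8); b=f(s,285,255,50,36,8); c=f(t,340,145,80,57,5); d=f(s,300,140,80,57,5)
o=np.vstack([np.hstack([a,b]),np.hstack([c,d])]); cv2.imwrite('pics/crop1.png',o);print(o.shape)
for u,v in((256,227),(213,248),(299,209)): print(back('top',u,v,40).round(1))
print(back('top',385,184,200).round(1))
E
```

```text
(573, 800, 3)
[452.6 280.9  40. ]
[393.8 408.6  40. ]
[502.9 152.3  40. ]
[548.9 -82.8 200. ]
```

View pics/crop1.png

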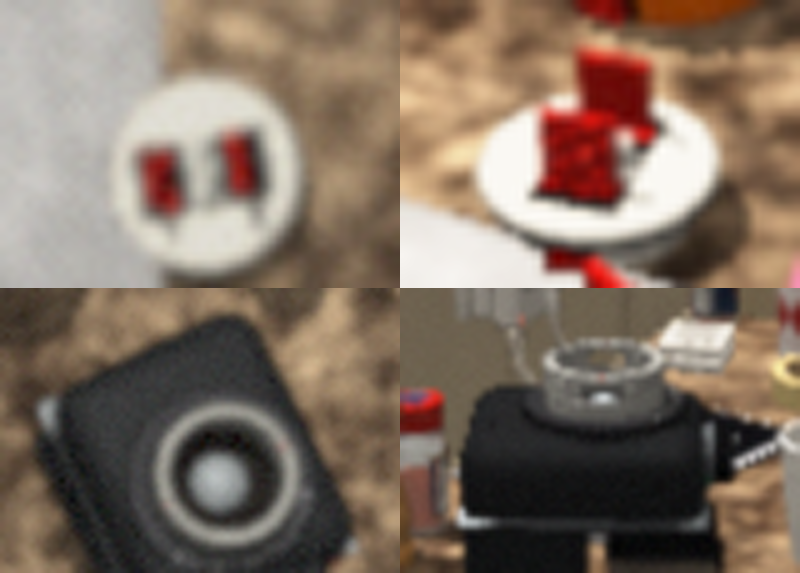

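The crop confirms the small cream cap with red tabs: it stands clear of the neighbours, its disc is at about top pixel (256,227), and its tabs are at (250,227) and (260,226). The grinder's rim is at about (385,184), with a faint red mark at about (397,177). Next I'll fit the poses in both views.

```bash
cat > fit.py <<'E'
from h import *
from scipy.optimize import minimize
T={n:cv2.imread(f'pics/{n}0.png').astype(int) for n in('top','side')}
def red(n):
    b,g,rr=np.moveaxis(T[n],2,0); return ((rr-np.maximum(b,g))>50)
def box(n,u,v,w,h):
    m=np.zeros((400,640),bool); m[v:v+h,u:u+w]=1; return m
S=8
def hull(n,P,roi):
    u,v,w,h=roi; p=((proj(n,P)-[u,v]+.5)*S).astype(np.float32)
    m=np.zeros((h*S,w*S),np.uint8); cv2.fillConvexPoly(m,np.round(cv2.convexHull(p)).astype(int),255)
    return cv2.resize(m,(w,h),interpolation=cv2.INTER_AREA)/255.
th=np.linspace(0,2*np.pi,72,endpoint=False); C=np.c_[np.cos(th),np.sin(th)]
def circ(x,y,z,rad): return np.c_[C*rad+[x,y],np.full(72,z)]
def plate(x,y,a,s):
    P=np.array([[i,s*j,k] for i in(-12,12) for j in(15,18) for k in(22,49)],float)
    c,q=np.cos(a),np.sin(a); P[:,:2]=P[:,:2]@[[c,q],[-q,c]]+[x,y]; return P
ROI={'top':(236,208,40,38),'side':(288,256,44,34)}
def obs(n):
    u,v,w,h=ROI[n]; im=T[n][v:v+h,u:u+w]; b,g,rr=np.moveaxis(im,2,0)
    return np.clip((rr-np.maximum(b,g)-20)/110.,0,1)
O={n:obs(n) for n in ROI}
O['side'][24:]=0
def cost(p,ns=('top','side')):
    e=0
    for n in ns:
        m=np.maximum(hull(n,plate(*p,1),ROI[n]),hull(n,plate(*p,-1),ROI[n]))
        if n=='side': m[24:]=0
        e+=((cv2.GaussianBlur(m,(0,0),.7)-O[n])**2).sum()
    return e
if __name__=='__main__':
    for ns in(('top',),('side',),('top','side')):
        best=min((minimize(cost,[452,281,a],args=(ns,),method='Nelder-Mead',options=dict(initial_simplex=np.array([[452,281,a],[458,281,a],[452,287,a],[452,281,a+.2]])))for a in(-.4,0,.2,.5)),key=lambda q:q.fun)
        print(ns,best.x.round(2),round(best.fun,1))
    # flange ellipse, top: light pixels on granite
    # rim edges
    for n,(u,v,w,h) in(('top',(360,160,50,48)),('side',(318,145,50,40))):
        im=T[n][v:v+h,u:u+w]; b,g,rr=np.moveaxis(im,2,0); d=rr-np.maximum(b,g)
        i=np.argsort(d.ravel())[-14:]; print(n,[(int(u+k%w),int(v+k//w),int(d.ravel()[k])) for k in i])
E
python3 fit.py
python3 - <<'E'
import cv2,numpy as np
t=cv2.imread('pics/top0.png',0)[166:204,366:406]; print('\n'.join(' '.join(f'{v:3d}' for v in row) for row in t[::2,::1]))
E
```

```text
('top',) [4.5608e+02 2.8652e+02 1.9000e-01] 5.3
('side',) [4.5729e+02 2.8366e+02 1.9000e-01] 31.1
 58  60  55  62  60  57  55  53  55  60  58  62  65  67  70  66  75  72  76  72  72  69  67  63  57  55  51  49  46  43  42  55  89 119 134 137 138 130 128 131
 58  58  55  57  57  55  55  55  61  64  66  72  80  88 101 113 123 131 133 134 131 127 118 108  98  87  76  68  54  52  45  43  55  89 118 125 123 114 106 107
 59  60  58  57  56  60  69  69  69  76 100 123 139 150 153 148 145 136 133 134 132 138 141 144 150 145 131 115  90  75  58  46  43  49  70  86 101 104 101  90
 58  54  51  65  66  69  67  78 105 137 155 155 133 106  85  68  64  58  60  59  57  68  67  83  96 123 139 149 138 120  93  73  53  48  39  61  83  99 100 101
 57  51  62  70  70  72  87 129 156 151 128  94  58  39  32  11  20  27  34  24  22  17  38  43  50  64  79 102 132 145 138 107  77  62  47  49  77 102 118 114
 56  63  71  66  67  91 127 159 146 109  67  33  25  20  18  28  31  32  32  25  14  27  24  17  28  39  54  72  93 123 143 137 113  82  61  49  54  89 109 119
 63  68  67  63  69 107 149 148 115  69  3
[... 2846 characters left out ...]
  fxc = func(xc)
    fx = function(np.copy(x), *(wrapper_args + args))
  File "fit.py", line 27, in cost
    m=np.maximum(hull(n,plate(*p,1),ROI[n]),hull(n,plate(*p,-1),ROI[n]))
                                            ~~~~^^^^^^^^^^^^^^^^^^^^^^^
  File "fit.py", line 10, in hull
    u,v,w,h=roi; p=((proj(n,P)-[u,v]+.5)*S).astype(np.float32)
                     ~~~~^^^^^
  File "h.py", line 10, in proj
    K,R,t=cam(n); p=(K@(R@np.array(P,float).reshape(-1,3).T+t[:,None])).T; return p[:,:2]/p[:,2:]
          ~~~^^^
  File "h.py", line 4, in cam
    c=r.get_calibration(n); K=np.array([[c['fx'],0,c['cx']],[0,c['fy'],c['cy']],[0,0,1.]])
ValueError: time passes only in moves, steps and waits
```

```bash
python3 - <<'E'
import re
s=open('h.py').read()
s=s.replace("def cam(n):\n","import functools\n@functools.cache\ndef cam(n):\n"); open('h.py','w').write(s)
E
cat >> fit.py <<'E'
    from scipy.optimize import least_squares
    from scipy.ndimage import map_coordinates
    g=T['top'].mean(2)
    def peaks(c):
        P=[]
        for t in th:
            rr=np.arange(10,16.5,.1); L=map_coordinates(g,[c[1]+rr*np.sin(t),c[0]+rr*np.cos(t)],order=3)
            w=np.clip(L-90,0,None)**2; k=rr[np.argmax(L)]; s=abs(rr-k)<1.5
            k=(rr*w)[s].sum()/w[s].sum(); P.append([c[0]+k*np.cos(t),c[1]+k*np.sin(t)])
        return np.array(P)
    P=peaks((385,182)); 
    for z in(196,202,208):
        W=np.array([back('top',*p,z)[:2] for p in P])
        f=least_squares(lambda q:np.hypot(*(W-q[:2]).T)-q[2],[540,-80,34],loss='soft_l1'); print('rim',z,f.x.round(2),round(f.cost,2))
    for u,v in((397,177),(373,191)): print('mark',back('top',u,v,202).round(1))
    cv2.imwrite('pics/side_g.png',cv2.resize(cv2.imread('pics/side0.png')[140:200,300:380],None,fx=10,fy=10,interpolation=cv2.INTER_CUBIC))
E
python3 fit.py
```

```text
('top',) [4.5608e+02 2.8652e+02 1.9000e-01] 5.3
('side',) [4.5729e+02 2.8366e+02 1.9000e-01] 31.1
('top', 'side') [4.5634e+02 2.8509e+02 1.9000e-01] 39.7
top [(405, 161, 28), (400, 161, 28), (407, 201, 28), (402, 164, 28), (407, 200, 29), (401, 165, 29), (402, 161, 29), (401, 164, 29), (399, 160, 29), (400, 160, 29), (402, 162, 30), (402, 160, 30), (401, 161, 31), (403, 161, 31)]
side [(367, 181, 36), (367, 160, 36), (367, 180, 37), (367, 179, 37), (356, 158, 37), (363, 158, 37), (364, 180, 37), (362, 159, 37), (367, 152, 37), (355, 158, 37), (358, 159, 37), (357, 158, 38), (358, 158, 38), (324, 146, 42)]
rim 196 [555.79 -83.44  33.9 ] 0.75
rim 202 [554.91 -82.57  33.72] 0.74
rim 208 [554.04 -81.71  33.55] 0.74
mark [ 566.4 -114.7  202. ]
mark [531.  -50.5 202. ]
```

View pics/side_g.png

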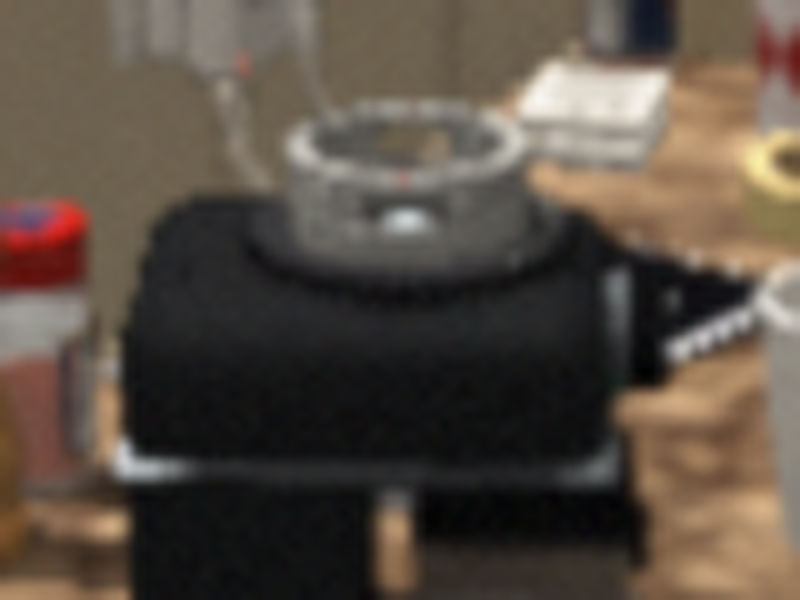

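```bash
python3 - <<'E'
from h import *
for z in(196,200,204,208):
    c=np.array([[555.8,-83.4],[554.9,-82.6]]); x,y=555.8-(z-196)*.146,-83.4+(z-196)*.144
    print(z,proj('side',[x,y,z]).round(1),'mark',(back('side',340.3,157.8,z)[:2]-[x,y]).round(1),(back('top',397,177,z)[:2]-[x,y]).round(1))
a,b=back('top',388,151.6,165),back('top',410,196.6,165);d=b-a;print(np.degrees(np.arctan2(d[1],d[0])))
t=cv2.imread('pics/top0.png').astype(int); D=t[:,:,2]-t[:,:,:2].max(2)
print(D[170:196:1,368:403])
E
```

```text
196 [[340.  155.7]] mark [-9.6 17.5] [ 11.5 -32.3]
200 [[340.1 154.5]] mark [-14.2  27.3] [ 11.5 -32.2]
204 [[340.2 153.3]] mark [-18.8  37.2] [ 11.4 -32.1]
208 [[340.3 152.2]] mark [-23.4  47. ] [ 11.4 -32. ]
-156.62754787000793
[[-3  2 -3 -1 -1 -1  2  0  0  2  2  2  3  1 -1  0  2  1  1  2  2 -1  2  0
  -1  0  0 -3 -1 -2 -2  5 16 19 20]
 [-2 -3  0 -3 -1 -3  1  0 -1  4  1  0  3  2  0  3  3  1  1  2  0 -1  0  1
   2  2  2 -1  0  1 -2  3 11 17 22]
 [ 2 -3  0 -1 -3  1  2  2  1  2  0 -2  1  3  0 -1  1  3  1  2 -1  1  1  3
  -1  2 -1  3  0  0 -4 -5  4 13 16]
 [ 0  0  0  1  1 -2  4  1  2  0  3  1  3  3  4  3  0  1  2 -2  0 -3 -1  0
   0  3  2  1  1  0 -2 -3 -2  9 14]
 [-3 -1 -1  1  1  2  2  2  5  0  3  2  3  5  6  4 -3 -1  3  6  0  1 -1 -2
   0  2  0  4  4  4 -1  0  2  2 12]
 [ 0 -3 -1  1  1  4  2  0  4  3  1 -3 10 -9  6  0  5 -7  4 10  1  1 -1 -1
   1  1  3  5 11  8  3  2 -2  1 12]
 [-1  0  1  0  3  1  4  3 -1  3  2 -1  7  0  4  0  3 -1  1 -2 -5  9 -3  3
   0 -1  4 12 18 11  6  1  2 -1  6]
 [-2 -2  1 -1  2 -1  2  0  2  2  7  6 -2  0  0  1  1  1  3  6 -2  1 -1  1
   1  0  3 11 15  9  3  3 
[... 1290 characters left out ...]
  4
   4  0  1  2  2  0  0 -1  1 -3 -3]
 [-3  1 -4  1  0  5  3  1  1  0  4  2  2  2  3 -2  1 -1  3  3  5  3  2  3
   1  2  3  0  1  1  0  2  0 -1 -2]
 [ 0  0  1  0  1  0  1  2 -1  2  2  3  3  3  5  1  0  6  4  3  3  4  4  1
   1  3  1  0  2  2  0 -3 -1 -1 -5]
 [-2 -3 -4  0  1  0 -2  2  1  1  3  1  0  2  2  0  4  2 -1  3  3  2  0  0
   2  2  0 -1  1  0 -1 -1 -1 -2  0]
 [ 0  0 -2 -1 -2  1  1  0  4  4  0  3  2  1  1  1  2  2  0  3  2  1  2  1
   0  3  2 -2  1  0  0  1 -2 -1 -1]
 [ 1 -7  0 -1  1  0  0  0  1  3 -1  1  0  3  4  2  1 -1  3  2  3  2  0  3
   1  2 -2 -1  0  3 -1 -3 -6 -2 -4]
 [-1 -4 -3 -2  0 -3  1 -4  1 -2  1  2  1  0  1  0  2  1  1  0  1  1  1 -1
  -1  1  2  3 -2 -2 -1 -6 -1  0 -1]]
```

```bash
cat >> h.py <<'E'
def go(x,y,z,yawdeg):
    s=r.sense(); p=s['eef_pos']; a=s['tcp_rot'][2]; d=np.array([x,y,z])-p; c,q=np.cos(a),np.sin(a)
    dy=(np.degrees(a)-yawdeg+90)%180-90
    print('dp',[round(v,1) for v in(c*d[0]+q*d[1],q*d[0]-c*d[1],-d[2])],'yaw',round(dy,1),'at',p.round(1),round(np.degrees(a),1),'rot',s['tcp_rot'].round(3),'F',s['contact_force'].round(1),'op',round(s['opening'],3),'g',s['grasp_force'])
E
python3 -c "
from h import *
go(456.3,285.1,130,10.9)"
```

```text
dp [np.float64(522.5), np.float64(-752.8), np.float64(108.6)] yaw 7.3 at [ 195.2 -593.3  238.6] 18.2 rot [-3.14  -0.     0.318] F [ 1.   0.5 -1. ] op 1.001 g 0.0
```

>>> carry_out([
  {"dp":[0,0,-50],"yaw":0},
  {"dp":[522,-753,-50],"yaw":7},
  {"dp":[522,-753,-50],"yaw":7},
  {"dp":[522,-753,-50],"yaw":7},
  {"dp":[522,-753,-50],"yaw":7},
  {"dp":[522,-753,-50],"yaw":7},
  {"dp":[522,-753,-50],"yaw":7},
  {"dp":[522,-753,-50],"yaw":7},
  {"dp":[522,-753,-50],"yaw":7},
  {"dp":[522,-753,-50],"yaw":7},
  {"dp":[522,-753,-50],"yaw":7},
  {"dp":[522,-753,-50],"yaw":7},
], fingers=0.2, grip_force=40)

```text
clock: 1.6
eef_pos: [390.9, 67.5, 289.4]
tcp_rot: [3.141, -0.001, 0.196]
contact_force: [0.6, -1.0, 0.3]
opening: 0.597
grasp_force: 0.0
```

```bash
python3 -c "
from h import *
go(456.3,285.1,110,10.9)"
```

```text
dp [np.float64(106.5), np.float64(-200.7), np.float64(179.4)] yaw 0.3 at [390.9  67.5 289.4] 11.2 rot [ 3.141e+00 -1.000e-03  1.960e-01] F [ 0.6 -1.   0.3] op 0.597 g 0.0
```

>>> carry_out([
  {"dp":[106,-201,100],"yaw":0},
  {"dp":[106,-201,100],"yaw":0},
  {"dp":[106,-201,100],"yaw":0},
  {"dp":[106,-201,100],"yaw":0},
  {"dp":[106,-201,100],"yaw":0},
  {"dp":[106,-201,100],"yaw":0},
  {"dp":[106,-201,100],"yaw":0},
])

```text
clock: 2.48
eef_pos: [455.7, 282.2, 189.9]
tcp_rot: [-3.142, -0.001, 0.195]
contact_force: [-0.7, -0.0, -0.3]
opening: 0.598
grasp_force: 0.0
```

```bash
python3 -c "
from h import *
go(456.3,285.1,110,10.9)
i=grab('top','top1.png'); j=grab('side','side1.png')
a=cv2.resize(i[185:265,210:300],None,fx=4.4,fy=4.4); b=cv2.resize(j[215:295,265:355],None,fx=4.4,fy=4.4); cv2.imwrite('pics/c1.png',np.hstack([a,b]))"
```

```text
dp [np.float64(1.2), np.float64(-2.7), np.float64(79.9)] yaw 0.3 at [455.7 282.2 189.9] 11.2 rot [-3.142e+00 -1.000e-03  1.950e-01] F [-0.7 -0.  -0.3] op 0.598 g 0.0
```

View pics/c1.png

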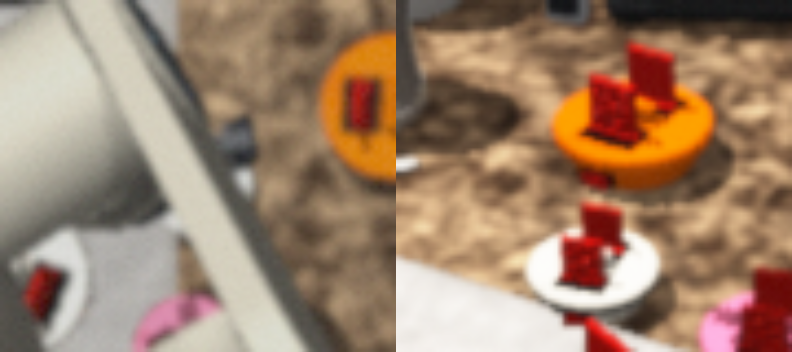

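The arm blocks the top view. The side view shows the cream cap undisturbed at about (310,275), so I'll descend to just above the tabs.

>>> carry_out([
  {"dp":[0,0,60]},
  {"dp":[0,0,110]},
  {"dp":[0,0,122]},
  {"dp":[0,0,122]},
  {"dp":[0,0,122]},
])

```text
schema error: expected keys dp, yaw
```

```bash
python3 -c "
from h import *
go(456.3,285.1,36,10.9)
j=grab('side','side2.png')
cv2.imwrite('pics/c2.png',cv2.resize(j[200:300,245:375],None,fx=6,fy=6))"
```

```text
dp [np.float64(0.9), np.float64(-2.7), np.float64(154.1)] yaw 0.2 at [455.9 282.3 190.1] 11.1 rot [-3.141e+00 -1.000e-03  1.940e-01] F [-0.5 -0.2 -0.8] op 0.602 g 0.0
```

View pics/c2.png

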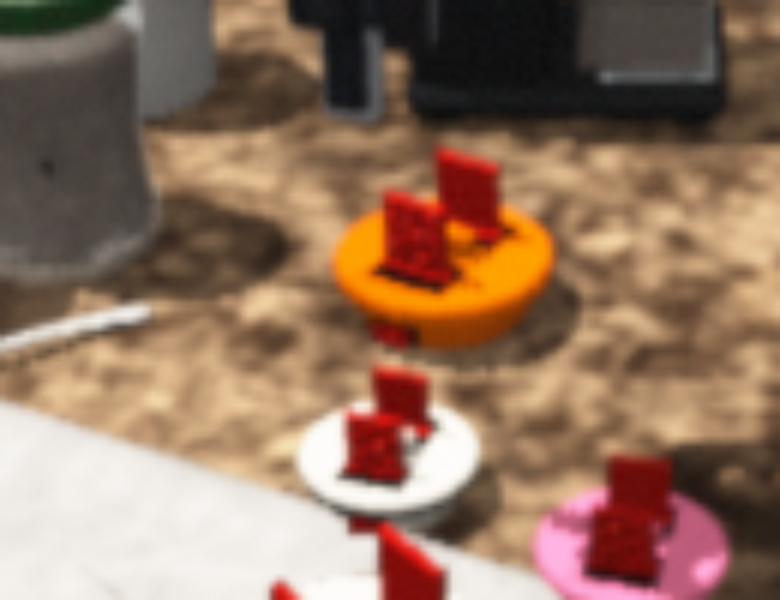

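The row format was refused, so the arm has not moved and the cap is still standing free in the view. I'll descend with the full row form.

>>> carry_out([
  {"dp":[1,-2.7,60],"yaw":0},
  {"dp":[1,-2.7,110],"yaw":0},
  {"dp":[1,-2.7,122],"yaw":0},
  {"dp":[1,-2.7,122],"yaw":0},
  {"dp":[1,-2.7,122],"yaw":0},
])

```text
clock: 3.25
eef_pos: [457.5, 286.7, 69.2]
tcp_rot: [-3.14, -0.003, 0.195]
contact_force: [0.4, 0.2, 0.0]
opening: 0.603
grasp_force: 0.0
```

```bash
python3 -c "
from h import *
go(456.3,285.1,36,10.9)
j=grab('side','side3.png')
cv2.imwrite('pics/c3.png',cv2.resize(j[200:300,245:375],None,fx=6,fy=6))"
```

```text
dp [np.float64(-1.5), np.float64(1.3), np.float64(33.2)] yaw 0.3 at [457.5 286.7  69.2] 11.2 rot [-3.14e+00 -3.00e-03  1.95e-01] F [0.4 0.2 0. ] op 0.603 g 0.0
```

View pics/c3.png

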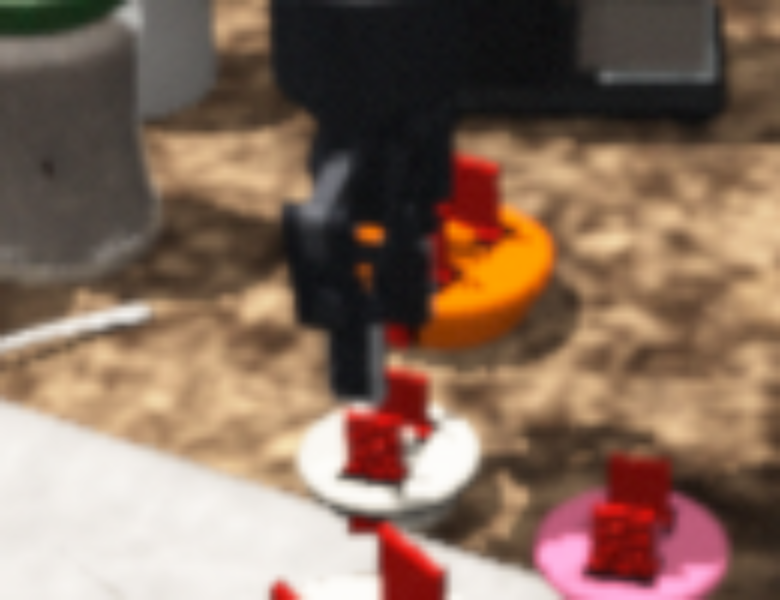

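The near fingertip is at about (304.7,266.3), above and slightly outside the near tab; the far finger is behind it at about (312,256). I'll check these against projection.

```bash
python3 -c "
from h import *
c=np.array([457.5,286.7]);d=np.array([-.194,.981])
for z in(61,66):
  for o in(25.5,32,-25.5,-32): print(z,o,(proj('side',[*(c+o*d),z])[0]-[245,200])*6)
c=np.array([456.3,285.1])
for o in(18,-18): print('tab top',(proj('side',[*(c+o*d),49])[0]-[245,200])*6)"
```

```text
61 25.5 [354.59177213 403.76724896]
61 32 [348.80731551 413.1383998 ]
61 -25.5 [397.66794861 333.98137721]
61 -32 [402.88027074 325.53711697]
66 25.5 [354.06434118 392.83374223]
66 32 [348.26405893 402.15892979]
66 -25.5 [397.25357369 323.39786371]
66 -32 [402.47900246 314.99687541]
tab top [367.1433316  417.71115078]
tab top [397.17831501 367.95963477]
```

>>> carry_out([
  {"dp":[-1,1,20],"yaw":0},
  {"dp":[-1,1,30],"yaw":0},
  {"dp":[-1,1,35],"yaw":0},
  {"dp":[-1,1,35],"yaw":0},
  {"dp":[-1,1,35],"yaw":0},
])

```text
clock: 3.92
eef_pos: [455.7, 285.0, 32.7]
tcp_rot: [-3.141, -0.001, 0.196]
contact_force: [1.0, -0.8, 0.6]
opening: 0.6
grasp_force: 0.0
```

>>> carry_out([
  {"dp":[0,0,0],"yaw":0},
  {"dp":[0,0,0],"yaw":0},
  {"dp":[0,0,0],"yaw":0},
  {"dp":[0,0,0],"yaw":0},
  {"dp":[0,0,0],"yaw":0},
  {"dp":[0,0,0],"yaw":0},
], fingers=-1, grip_force=40)

```text
clock: 4.68
eef_pos: [455.8, 285.0, 33.5]
tcp_rot: [-3.141, -0.001, 0.196]
contact_force: [-2.8, -2.7, 13.9]
opening: 0.251
grasp_force: 39.5
```

>>> carry_out([
  {"dp":[0,0,-10],"yaw":0},
  {"dp":[0,0,-30],"yaw":0},
  {"dp":[0,0,-60],"yaw":0},
  {"dp":[0,0,-60],"yaw":0},
  {"dp":[0,0,-60],"yaw":0},
])

```text
clock: 5.3
eef_pos: [455.1, 284.7, 92.0]
tcp_rot: [3.142, 0.0, 0.196]
contact_force: [0.5, -0.7, -1.3]
opening: 0.24
grasp_force: 40.7
```

```bash
python3 -c "
from h import *
go(555,-82.7,300,26.5)
j=grab('side','side4.png')
cv2.imwrite('pics/c4.png',cv2.resize(j[190:290,245:375],None,fx=6,fy=6))"
```

```text
dp [np.float64(26.6), np.float64(379.8), np.float64(-208.0)] yaw -15.3 at [455.1 284.7  92. ] 11.2 rot [3.142 0.    0.196] F [ 0.5 -0.7 -1.3] op 0.24 g 40.712801814079285
```

View pics/c4.png

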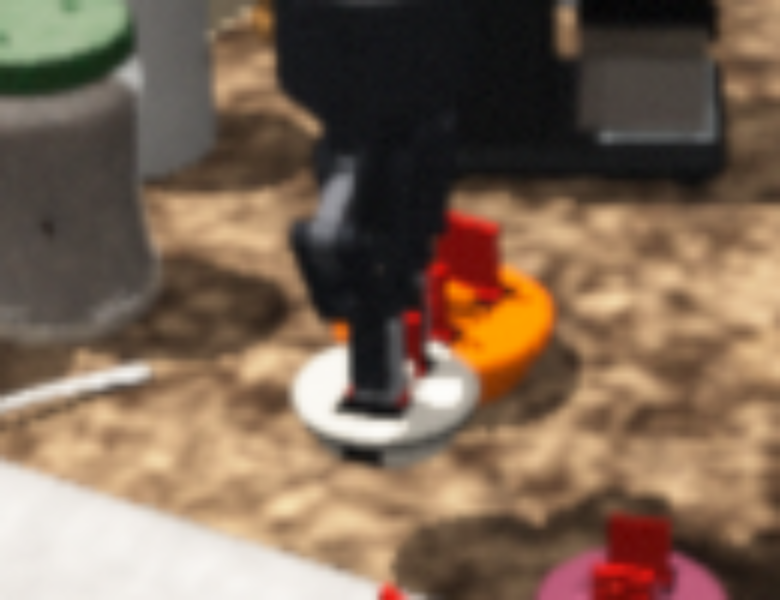

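The cap is held and lifted level, its flange spans crop (291..478, 345..445), and no red shows at the bolt port, so the tabs are pinched in. Next I'll measure how it sits relative to the TCP.

```bash
python3 -c "
from h import *
th=np.linspace(0,2*np.pi,180);c=(455.1,284.7)
def ext(x,y):
  p=np.vstack([proj('side',np.c_[x+36.5*np.cos(th),y+36.5*np.sin(th),np.full(180,z)]) for z in(80.5,76.5)]); return p.min(0),p.max(0)
print(ext(*c))
j=cv2.imread('pics/side4.png').astype(int); m=(j.min(2)>140)&((j.max(2)-j.min(2))<70)
m[:240]=0;m[270:]=0;m[:,:285]=0;m[:,335:]=0
for v in range(245,267): 
  u=np.where(m[v])[0]; print(v,u.min() if len(u) else 0,u.max() if len(u) else 0)
i=cv2.imread('pics/side4.png',0)
print(i[254,290:298],i[256,290:298],i[254,322:330],i[252,322:330])
"
```

```text
(array([293.20596962, 245.97649216]), array([324.37304339, 264.40339819]))
245 0 0
246 0 0
247 316 318
248 299 319
249 297 319
250 295 321
251 295 322
252 294 323
253 294 323
254 294 323
255 294 323
256 294 323
257 294 322
258 294 321
259 295 320
260 296 319
261 297 317
262 300 313
263 304 309
264 0 0
265 0 0
266 0 0
[103 111 120 166 231 246 249 249] [ 73  72  77 141 227 246 248 248] [188 167 144  85  71  70  68  64] [173 165 132  95  85  77  77  72]
```

>>> carry_out([
  {"dp":[0,0,-60],"yaw":0},
  {"dp":[0,0,-120],"yaw":-5},
  {"dp":[0,50,-170],"yaw":-10},
  {"dp":[10,100,-190],"yaw":-15.3},
  {"dp":[12,150,-190],"yaw":-15.3},
  {"dp":[16,200,-190],"yaw":-15.3},
  {"dp":[20,250,-190],"yaw":-15.3},
  {"dp":[22,300,-190],"yaw":-15.3},
  {"dp":[25,350,-190],"yaw":-15.3},
  {"dp":[25,380.5,-190],"yaw":-15.3},
  {"dp":[25,380.5,-190],"yaw":-15.3},
  {"dp":[25,380.5,-190],"yaw":-15.3},
])

```text
clock: 6.85
eef_pos: [553.3, -83.1, 281.2]
tcp_rot: [-3.14, 0.001, 0.462]
contact_force: [0.3, 1.0, -1.3]
opening: 0.245
grasp_force: 40.7
```

```bash
python3 -c "
from h import *
go(553.8,-83.7,252,26.5)"
```

```text
dp [np.float64(0.1), np.float64(0.7), np.float64(29.2)] yaw -0.0 at [553.3 -83.1 281.2] 26.5 rot [-3.14e+00  1.00e-03  4.62e-01] F [ 0.3  1.  -1.3] op 0.245 g 40.67304611206055
```

>>> carry_out([
  {"dp":[0,0.7,20],"yaw":0},
  {"dp":[0,0.7,33],"yaw":0},
  {"dp":[0,0.7,33],"yaw":0},
  {"dp":[0,0.7,33],"yaw":0},
])

```text
clock: 7.35
eef_pos: [554.4, -83.8, 249.7]
tcp_rot: [3.141, -0.0, 0.463]
contact_force: [-0.3, -0.2, -0.9]
opening: 0.248
grasp_force: 40.7
```

```bash
python3 -c "
from h import *
go(553.8,-83.7,248,26.5)
i=grab('top','top5.png');j=grab('side','side5.png')
a=cv2.resize(i[140:220,340:430],None,fx=4.4,fy=4.4,interpolation=2); b=cv2.resize(j[125:185,310:377],None,fx=6,fy=6,interpolation=2)[:352]; cv2.imwrite('pics/c5.png',np.hstack([a,b]))"
```

```text
dp [np.float64(-0.5), np.float64(-0.4), np.float64(1.7)] yaw 0.0 at [554.4 -83.8 249.7] 26.5 rot [ 3.141 -0.     0.463] F [-0.3 -0.2 -0.9] op 0.248 g 40.676624178886414
```

View pics/c5.png

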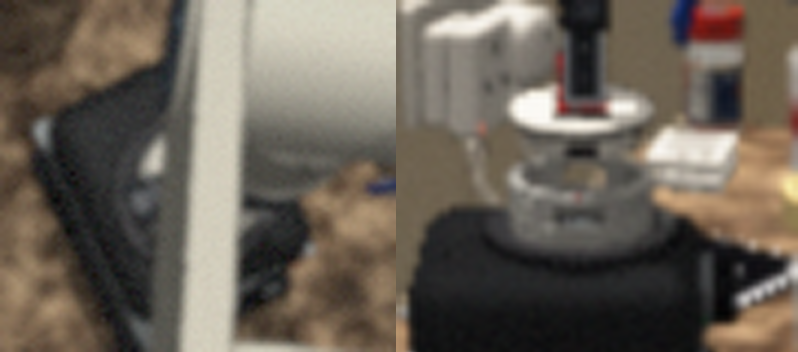

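In the side view the cap's flange (508..654) is centred over the collar (508..655), and the bolt port (582,152) is in line with the red mark (581,198). I'll lower it and feel for contact.

>>> carry_out([
  {"dp":[0,0,4],"yaw":0},
  {"dp":[0,0,8],"yaw":0},
  {"dp":[0,0,9],"yaw":0},
  {"dp":[0,0,9],"yaw":0},
])

```text
clock: 7.95
eef_pos: [554.1, -84.2, 240.2]
tcp_rot: [-3.141, 0.0, 0.463]
contact_force: [0.7, 0.4, -0.6]
opening: 0.247
grasp_force: 40.7
```

>>> carry_out([
  {"dp":[0,0,1],"yaw":0},
  {"dp":[0,0,1.5],"yaw":0},
  {"dp":[0,0,1.5],"yaw":0},
])

```text
clock: 8.32
eef_pos: [554.2, -84.2, 238.8]
tcp_rot: [-3.142, 0.0, 0.463]
contact_force: [-0.3, 1.3, -0.8]
opening: 0.244
grasp_force: 40.7
```

>>> carry_out([
  {"dp":[0,0,0.7],"yaw":0},
  {"dp":[0,0,1],"yaw":0},
])

```text
clock: 8.57
eef_pos: [554.2, -84.1, 237.7]
tcp_rot: [-3.142, 0.0, 0.463]
contact_force: [0.9, 0.5, -1.6]
opening: 0.243
grasp_force: 40.7
```

>>> carry_out([
  {"dp":[0,0,0.5],"yaw":0},
  {"dp":[0,0,1],"yaw":0},
])

```text
clock: 8.82
eef_pos: [554.2, -84.2, 236.7]
tcp_rot: [3.142, 0.0, 0.463]
contact_force: [-0.2, 0.7, -2.4]
opening: 0.243
grasp_force: 40.7
```

>>> carry_out([
  {"dp":[0,0,0.5],"yaw":0},
  {"dp":[0,0,0.5],"yaw":0},
])

```text
clock: 9.07
eef_pos: [554.2, -84.2, 236.3]
tcp_rot: [-3.142, 0.0, 0.463]
contact_force: [0.2, -0.8, -1.1]
opening: 0.246
grasp_force: 40.7
```

>>> carry_out([
  {"dp":[0,0,0.5],"yaw":0},
  {"dp":[0,0,1],"yaw":0},
])

```text
clock: 9.32
eef_pos: [554.2, -84.2, 235.3]
tcp_rot: [3.142, -0.0, 0.463]
contact_force: [-0.6, 0.1, -0.6]
opening: 0.242
grasp_force: 40.7
```

>>> carry_out([
  {"dp":[0,0,0.5],"yaw":0},
  {"dp":[0,0,0.5],"yaw":0},
])

```text
clock: 9.57
eef_pos: [554.2, -84.2, 234.7]
tcp_rot: [-3.142, 0.0, 0.463]
contact_force: [-0.2, -0.4, -0.6]
opening: 0.245
grasp_force: 40.7
```

>>> carry_out([
  {"dp":[0,0,0.5],"yaw":0},
  {"dp":[0,0,1],"yaw":0},
])

```text
clock: 9.82
eef_pos: [554.2, -84.2, 233.8]
tcp_rot: [-3.142, -0.0, 0.463]
contact_force: [-0.2, 0.9, -1.1]
opening: 0.247
grasp_force: 40.7
```

>>> carry_out([
  {"dp":[0,0,0.5],"yaw":0},
  {"dp":[0,0,0.5],"yaw":0},
])

```text
clock: 10.07
eef_pos: [554.2, -84.2, 233.2]
tcp_rot: [-3.142, 0.0, 0.463]
contact_force: [-0.8, 0.7, -0.8]
opening: 0.242
grasp_force: 40.7
```

>>> carry_out([
  {"dp":[0,0,0.5],"yaw":0},
  {"dp":[0,0,1],"yaw":0},
])

```text
clock: 10.32
eef_pos: [554.2, -84.1, 232.2]
tcp_rot: [-3.142, 0.0, 0.463]
contact_force: [-0.1, -0.3, -0.6]
opening: 0.246
grasp_force: 40.7
```

>>> carry_out([
  {"dp":[0,0,0.5],"yaw":0},
  {"dp":[0,0,0.5],"yaw":0},
])

```text
clock: 10.58
eef_pos: [554.2, -84.2, 231.7]
tcp_rot: [-3.142, 0.0, 0.463]
contact_force: [-0.9, -0.6, -1.4]
opening: 0.247
grasp_force: 40.7
```

>>> carry_out([
  {"dp":[0,0,0.5],"yaw":0},
  {"dp":[0,0,1],"yaw":0},
])

```text
clock: 10.82
eef_pos: [554.2, -84.2, 230.8]
tcp_rot: [-3.142, -0.0, 0.463]
contact_force: [-0.1, 0.3, -1.4]
opening: 0.243
grasp_force: 40.7
```

>>> carry_out([
  {"dp":[0,0,0.5],"yaw":0},
  {"dp":[0,0,1],"yaw":0},
])

```text
clock: 11.08
eef_pos: [554.2, -84.2, 229.8]
tcp_rot: [-3.142, -0.0, 0.463]
contact_force: [-0.6, 1.6, -0.6]
opening: 0.246
grasp_force: 40.7
```

>>> carry_out([
  {"dp":[0,0,0.5],"yaw":0},
  {"dp":[0,0,0.5],"yaw":0},
])

```text
clock: 11.32
eef_pos: [554.2, -84.2, 229.2]
tcp_rot: [-3.142, 0.0, 0.463]
contact_force: [-0.2, 1.3, -0.9]
opening: 0.25
grasp_force: 40.7
```

The underside is at about 195.7 with no force, so the spigot is inside the collar. I'll go on until the seal touches.

>>> carry_out([
  {"dp":[0,0,1],"yaw":0},
  {"dp":[0,0,2],"yaw":0},
  {"dp":[0,0,2],"yaw":0},
])

```text
clock: 11.7
eef_pos: [554.1, -84.2, 227.2]
tcp_rot: [-3.141, 0.0, 0.463]
contact_force: [0.0, 0.1, -0.6]
opening: 0.248
grasp_force: 40.7
```

>>> carry_out([
  {"dp":[0,0,0.5],"yaw":0},
  {"dp":[0,0,1],"yaw":0},
  {"dp":[0,0,1],"yaw":0},
])

```text
clock: 12.08
eef_pos: [554.2, -84.2, 226.2]
tcp_rot: [-3.142, 0.0, 0.463]
contact_force: [0.1, -0.2, -1.4]
opening: 0.245
grasp_force: 40.7
```

>>> carry_out([
  {"dp":[0,0,0.5],"yaw":0},
  {"dp":[0,0,1],"yaw":0},
  {"dp":[0,0,1],"yaw":0},
])

```text
clock: 12.45
eef_pos: [554.1, -84.2, 225.2]
tcp_rot: [-3.142, 0.0, 0.463]
contact_force: [-0.3, 0.5, -0.9]
opening: 0.251
grasp_force: 40.7
```

>>> carry_out([
  {"dp":[0,0,0.5],"yaw":0},
  {"dp":[0,0,1],"yaw":0},
  {"dp":[0,0,1],"yaw":0},
])

```text
clock: 12.82
eef_pos: [554.1, -84.2, 224.2]
tcp_rot: [-3.142, 0.0, 0.463]
contact_force: [-0.5, -0.2, -1.7]
opening: 0.242
grasp_force: 40.7
```

>>> carry_out([
  {"dp":[0,0,0.5],"yaw":0},
  {"dp":[0,0,1],"yaw":0},
  {"dp":[0,0,1],"yaw":0},
])

```text
clock: 13.2
eef_pos: [554.2, -84.1, 223.3]
tcp_rot: [-3.142, 0.0, 0.463]
contact_force: [-0.1, -0.1, -0.2]
opening: 0.245
grasp_force: 40.7
```

>>> carry_out([
  {"dp":[0,0,0.5],"yaw":0},
  {"dp":[0,0,1],"yaw":0},
  {"dp":[0,0,1],"yaw":0},
])

```text
clock: 13.58
eef_pos: [554.2, -84.2, 222.2]
tcp_rot: [-3.142, 0.0, 0.463]
contact_force: [0.5, 0.9, -1.2]
opening: 0.248
grasp_force: 40.7
```

>>> carry_out([
  {"dp":[0,0,0.5],"yaw":0},
  {"dp":[0,0,1],"yaw":0},
  {"dp":[0,0,1],"yaw":0},
])

```text
clock: 13.95
eef_pos: [554.2, -84.2, 221.3]
tcp_rot: [3.142, -0.0, 0.463]
contact_force: [0.2, 0.1, 0.7]
opening: 0.244
grasp_force: 40.8
```

>>> carry_out([
  {"dp":[0,0,0.5],"yaw":0},
  {"dp":[0,0,1],"yaw":0},
  {"dp":[0,0,1],"yaw":0},
])

```text
clock: 14.32
eef_pos: [554.3, -84.2, 220.5]
tcp_rot: [3.141, -0.0, 0.463]
contact_force: [-1.3, 0.7, 3.0]
opening: 0.246
grasp_force: 41.5
```

>>> carry_out([
  {"dp":[0,0,0.5],"yaw":0},
  {"dp":[0,0,1],"yaw":0},
  {"dp":[0,0,1],"yaw":0},
])

```text
clock: 14.7
eef_pos: [554.3, -84.2, 219.7]
tcp_rot: [3.141, -0.0, 0.463]
contact_force: [-2.7, 0.9, 5.7]
opening: 0.247
grasp_force: 42.2
```

>>> carry_out([
  {"dp":[0,0,0.3],"yaw":0},
  {"dp":[0,0,0.6],"yaw":0},
  {"dp":[0,0,0.6],"yaw":0},
])

```text
clock: 15.08
eef_pos: [554.3, -84.2, 219.3]
tcp_rot: [3.141, -0.0, 0.463]
contact_force: [-3.8, 0.3, 8.2]
opening: 0.245
grasp_force: 42.6
```

>>> carry_out([
  {"dp":[-0.4,-0.2,0.3],"yaw":0},
  {"dp":[-0.4,-0.2,0.5],"yaw":0},
  {"dp":[-0.4,-0.2,0.5],"yaw":0},
])

```text
clock: 15.45
eef_pos: [554.3, -84.2, 219.1]
tcp_rot: [3.141, -0.001, 0.463]
contact_force: [-2.5, 1.0, 8.8]
opening: 0.249
grasp_force: 42.8
```

>>> carry_out([
  {"dp":[-0.2,-0.1,0.4],"yaw":0},
  {"dp":[-0.2,-0.1,0.8],"yaw":0},
  {"dp":[-0.2,-0.1,0.8],"yaw":0},
])

```text
clock: 15.82
eef_pos: [554.3, -84.2, 218.7]
tcp_rot: [3.141, -0.002, 0.463]
contact_force: [-3.4, 0.5, 12.5]
opening: 0.245
grasp_force: 43.2
```

>>> carry_out([
  {"dp":[-0.2,-0.1,0.3],"yaw":0},
  {"dp":[-0.2,-0.1,0.5],"yaw":0},
  {"dp":[-0.2,-0.1,0.5],"yaw":0},
])

```text
clock: 16.2
eef_pos: [554.3, -84.2, 218.4]
tcp_rot: [3.14, -0.002, 0.463]
contact_force: [-3.4, 1.5, 13.2]
opening: 0.246
grasp_force: 43.5
```

The seal is squeezed about 2.9 mm at about 14 N with the tabs still pinched. Now I'll open the fingers in stages while holding the press.

>>> carry_out([
  {"dp":[0,0,0.2],"yaw":0},
  {"dp":[0,0,0.4],"yaw":0},
  {"dp":[0,0,0.4],"yaw":0},
], fingers=-0.46, grip_force=20)

```text
clock: 16.58
eef_pos: [554.3, -84.2, 218.0]
tcp_rot: [3.14, -0.002, 0.463]
contact_force: [-2.8, 1.4, 14.0]
opening: 0.271
grasp_force: 15.2
```

>>> carry_out([
  {"dp":[0,0,0.2],"yaw":0},
  {"dp":[0,0,0.4],"yaw":0},
], fingers=-0.38)

```text
clock: 16.82
eef_pos: [554.4, -84.4, 217.5]
tcp_rot: [3.14, -0.002, 0.463]
contact_force: [-1.9, -0.5, 11.6]
opening: 0.312
grasp_force: 7.7
```

>>> carry_out([
  {"dp":[0,0,0.6],"yaw":0},
  {"dp":[0,0,0.8],"yaw":0},
], fingers=-0.32)

```text
clock: 17.08
eef_pos: [554.4, -84.4, 216.6]
tcp_rot: [3.14, -0.002, 0.463]
contact_force: [-0.9, -0.3, 9.6]
opening: 0.342
grasp_force: 7.0
```

The pads still feel the 7 N spring with the tabs 4 mm out. That is past the 2.5 mm where the bore wall would have stopped them, so the bolts are in the windows. Now I'll open fully.

>>> carry_out([
  {"dp":[0,0,0.3],"yaw":0},
  {"dp":[0,0,0.3],"yaw":0},
  {"dp":[0,0,0.3],"yaw":0},
], fingers=-0.2)

```text
clock: 17.45
eef_pos: [554.4, -84.3, 216.0]
tcp_rot: [3.14, -0.002, 0.463]
contact_force: [0.1, -0.7, 7.8]
opening: 0.403
grasp_force: 5.5
```

>>> carry_out([
  {"dp":[0,0,0],"yaw":0},
  {"dp":[0,0,0],"yaw":0},
  {"dp":[0,0,0],"yaw":0},
  {"dp":[0,0,0],"yaw":0},
], fingers=0.2)

```text
clock: 17.95
eef_pos: [553.2, -84.1, 214.8]
tcp_rot: [-3.141, 0.0, 0.463]
contact_force: [-0.6, 0.7, -0.1]
opening: 0.602
grasp_force: 0.0
```

>>> carry_out([
  {"dp":[0,0,-20],"yaw":0},
  {"dp":[0,0,-60],"yaw":0},
  {"dp":[0,0,-110],"yaw":0},
  {"dp":[0,0,-150],"yaw":0},
  {"dp":[0,0,-150],"yaw":0},
  {"dp":[0,0,-150],"yaw":0},
])

```text
clock: 18.7
eef_pos: [552.9, -84.1, 364.3]
tcp_rot: [-3.141, 0.001, 0.463]
contact_force: [-0.4, 0.4, -0.4]
opening: 0.601
grasp_force: 0.0
```

```bash
python3 -c "
from h import *
s=r.sense();print(s['eef_pos'],s['contact_force'])
i=grab('top','top6.png');j=grab('side','side6.png')
cv2.imwrite('pics/c6.png',cv2.resize(j[125:180,308:378],None,fx=10,fy=10,interpolation=2))"
```

```text
[552.92626439 -84.09189657 364.27018858] [-0.39933664  0.35749477 -0.42048535]
```

View pics/c6.png

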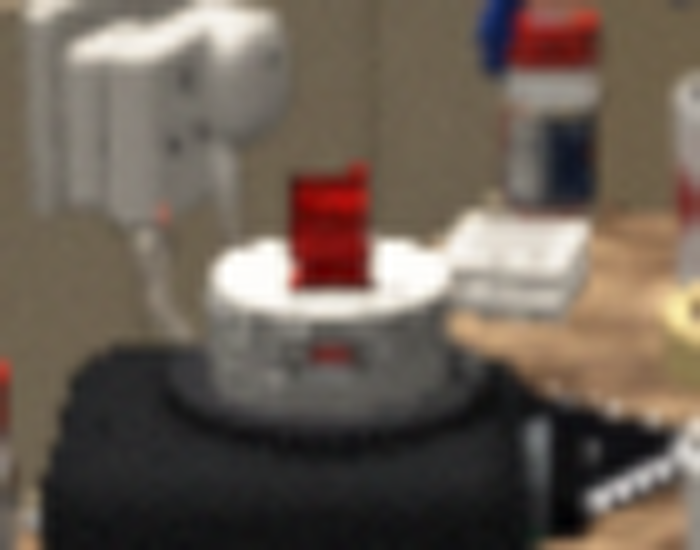

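The near window shows the red bolt sprung in at (330,353). The cap sits level and flush on the collar, and the gripper is clear. Handing in.

```bash
python3 -c "
from rig import r
print(r.sign_off())"
```

```text
the job is handed in; nothing more can be done
None
```

The dust cap is pressed home in the grinder's throat and looks level, at about 14 N peak measured force, and I handed the job in at about 19 s; I saw the near bolt in its window, inferred the far one from the finger forces, and got no verdict back.

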